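# Stack the loaded curing tray and its cover on the soap-curing tower

## Robot

A 6-joint arm with a two-finger parallel gripper is mounted at the origin on a cart in front of the work surface, level with it; the furniture and walls round the work are solid. World frame = base frame: x ahead of the robot, y to its left, z up, the work surface at z = 0. Lengths are in m, angles in rad, forces in N, time in s.
With the tool pointing down it reaches from about 0.35 to 0.975 m from the base axis. Payload 4.9 kg.
Tool frame: the origin (TCP) lies on the mounting face of the last link; the fingertips stand 173 mm ahead of it and the grasp point (between the pads) lies 155 mm ahead of it; z points along the fingers, y is the line along which they close (so a half turn about z gives the same grasp; the last joint's range is limited). The gripper opens to 85 mm and grips with 20 to 120 N. Pads are 22 mm wide; open, the fingers measure 114 mm over their backs; the gripper's body (76 mm by 85 mm) begins 54 mm behind the grasp point. The pads swing forward as they close: fully open they stand 13 mm farther back than shut.
Start: joints at [-1.318, 0.053, 1.613, -0, 1.476, -0.119], TCP at [0.227, -0.582, 0.405] pointing down, gripper open.
Joint ranges: [-3.01, 3.01], [-1.01, 2.22], [0.06, 2.58], [-1.02, 4.17], [0.09, 2.62], [-3.14, 3.14]. Speed limits (rad/s): [2.57, 2.57, 3.14, 3.14, 3.14, 3.14].

## Interface

Orientations are given as a rotation vector (axis times angle).
In Python, from station import monitor, eyes, finish_job gives the robot as it stands. The module is installed in compiled form; this text tells all that it offers.
- The arm moves only by the tool step_arm, never from a script. Its argument "commands" is a list of rows, each a list of 3 entries, a list of its own where there are three numbers: the opening in per cent of the stroke, from 0 (shut) to 100 (fully open), then the shift along the tool's x, y, z in mm, then the turn about the tool's z in degrees. In form: [[hand, [x, y, z], yaw], ...]. A call has 1 to 12 rows; each row is the pose to reach, as a shift and turn from the pose commanded when the call began, along the tool's axes at that moment; what a row does not reach only later rows make up. A row lasts 1/8 s, in which the tool goes at most 62.5 mm and 10.7 degrees, less where a joint would pass 70% of its speed; a pose out of reach is approached as far as the arm can. A call with a gripper value outside its range is refused whole. The fingers move at their own pace and stop on an object; "squeeze" is the grip in N (left out, the last holds). Time passes only in rows, so rows that repeat a pose let the fingers close. It gives the time, the measured TCP pose, the force, the opening and the grip force at its end, in the units of the state.
- monitor.get_obs(): the state, without advancing time (a new reading comes with each control period).
- eyes.get_image(name): name is "scene" or "top"; returns the picture (420x560x3 uint8, red, green, blue); there is no depth.
- eyes.camera_info(name): a dict with "camera_matrix" (3x3 intrinsics, pixels), "extrinsics" (4x4, takes a point from camera to world coordinates). Camera axes: x right, y down, z forward; pixel columns grow to the right and rows downward; lengths in m; the calibration is good to about 2 mm. A picture is of the moment at which its call begins. camera_info takes no time and is no camera call.
- finish_job(): hands the job in; it is judged then, once.
The state is a dict: "t": time; "q": joint angles; "dq": joint speeds; "effort": joint torques, N m; "tool_pos": TCP position; "tool_rot": TCP orientation; "contact_force": force on the tool from outside, world axes, zero at the start; "wrist_torque": the same for the moment, N m; "opening": finger opening in m; "grip_force": force on a finger pad.
Only numpy, scipy, OpenCV 4.12 (cv2) and the standard library are available. Lean on these libraries where they do the work, as an engineer would, in place of code of your own. Each camera call takes 0.05 s, during which the arm holds its last target. There are 200 camera calls.

## Task

Stack the loose wooden tray, with the two soap bars it carries, on the matching base tray that stands on round rubber feet, then put the flat wooden cover on top of it. Turn each so that its wide and its narrow end lug drop into the wide and the narrow notch below and it sits fully home on the end boards. Set both down gently without dropping them, keep the bars lying in their places, and leave the bottle, the roll of tape and the timer where they are.

Things in the scene. Friction and masses are not known exactly. Their poses are not given: they have to be found in the camera images.
- base_top (a point): Base tier, fixed: light wooden tray 220 x 100 mm, 70 mm high, on four round black rubber feet 12 mm high, with two soap bars and no lugs. Point: its middle, level with the top edges of its end boards (10 mm thick, 90 to 100 mm from the middle along x). x axis points to the end with the wide notch, z up. The tray rests on it end board on end board.
- base_wide (a point): Mouth of the base's wide notch, 105 mm along x from base_top. Outside each end board, two darker cleats (100 to 110 mm from the middle, tops flush with the board) leave a gap between them, the notch, open at the top: 64 mm wide at the +x end, 34 mm at the -x end. The same on the loose tray's top.
- tray: The loose tray; origin at the middle of its underside, level with the lug tips on which it stands; x points to its wide-lug end (blank card in a brass holder), z up. It weighs about 0.32 kg and carries two soap bars of 0.09 kg.
- tray_center (a point): Middle of the loose tray (220 x 100 x 70 mm), 35 mm over its lug tips; axes as tray. Grip: the upright divider across its middle, 10 mm thick along x, 96 mm long along y, from 17 mm below to 33 mm above this point; 24 mm free on either side of it. End boards reach 35 mm above this point. Fully home, this point is 23 mm above base_top.
- tray_wide (a point): Wide-lug end of the tray, 105 mm along x from tray_center. The darker lugs on the outside of both ends (100 to 110 mm from the middle) hang 12 mm below the end boards: 60 mm wide at +x, 30 mm at -x, tapering 6 mm a side to the tip (and 3.5 mm on the inner face). 2 mm play to each side in the notches below.
- cover: The loose flat cover, about 0.22 kg; origin at the middle of its underside, level with the lug tips on which it stands; x points to its wide-lug end (blank card in a brass holder), z up.
- cover_center (a point): Middle of the cover (220 x 100 mm, 60 mm high with its grip), 30 mm over its lug tips; axes as cover. Board from 18 to 8 mm below this point. Grip: the darker upright rail across its middle, 14 mm thick along x, 80 mm long along y, from 8 mm below to 30 mm above this point. Fully home, this point is 53 mm above tray_center.
- cover_wide (a point): Wide-lug end of the cover, 105 mm along x from cover_center. Lugs as on the tray: 60 mm wide at +x, 30 mm at -x, hanging 12 mm below the board; they go into the notches at the tray's top, 64 mm wide at the tray's +x end, 34 mm at its -x end.
- bar0_center (a point): Centre of a loose cream soap bar, 55 x 80 x 29 mm, lying in the tray's +x half, 61 mm from the tray's middle.
- bar1_center (a point): Centre of the other cream soap bar, alike, in the tray's -x half.
- bottle_center (a point): White plastic bottle, 69 mm across, 191 mm tall, standing; this point is 90 mm up. Bystander.
- tape_center (a point): Roll of tape lying flat, 100 mm across, 25 mm high; its centre. Bystander.
- clock_center (a point): White wind-up timer, 62 mm across, 37 mm high; its centre. Bystander.
- stamp_tin: Closed dark green tin, fixed, 127 mm along x, 174 mm along y, 61 mm high, in the way between the left of the bench and the base; origin at the middle of its underside.
Mind the look-alikes: they are no part of the job. Leave any orange look-alike of the cover alone.

How it is judged:
On the way, in this order (a step that is already met when the one before it is completed fails the run):
1. the tray sits fully home on the base, right way round, bars in place, let go (x of tray_center in the frame of base_top between -0.006 and 0.006 m and y of tray_center in the frame of base_top between -0.006 and 0.006 m and z of tray_center in the frame of base_top between 0.0205 and 0.0255 m and x of tray_wide in the frame of base_top above 0.09 m and angle between the z axis of tray_center and the z axis of base_top, either way round below 0.03 rad and angle between the x axis of tray_center and the x axis of base_top, either way round below 0.07 rad and x of bar0_center in the frame of tray_center between 0.035 and 0.085 m and y of bar0_center in the frame of tray_center between -0.02 and 0.02 m and z of bar0_center in the frame of tray_center between -0.01 and 0.006 m and x of bar1_center in the frame of tray_center between -0.085 and -0.035 m and y of bar1_center in the frame of tray_center between -0.02 and 0.02 m and z of bar1_center in the frame of tray_center between -0.01 and 0.006 m and contact force between the fingers and tray below 0.2 N), for 0.2 s.
2. the cover sits fully home on the tray, right way round, let go (x of cover_center in the frame of tray_center between -0.006 and 0.006 m and y of cover_center in the frame of tray_center between -0.006 and 0.006 m and z of cover_center in the frame of tray_center between 0.0505 and 0.0555 m and x of cover_wide in the frame of tray_center above 0.09 m and angle between the z axis of cover_center and the z axis of tray_center, either way round below 0.03 rad and angle between the x axis of cover_center and the x axis of tray_center, either way round below 0.07 rad and contact force between the fingers and cover below 0.2 N), for 0.2 s.
At the end, for the whole second after the job is handed in: The tray sits on the base and the cover on the tray, each with its wide lug at the wide-notch end and level, within 6 mm along and across, 0.07 rad in turn, and within 2.5 mm of its fully seated height; both soap bars lie on the tray floor, one in each half; all is released and at rest (all of step 1 and all of step 2 and linear speed of each of tray, cover below 0.02 m/s); the robot touches nothing.
It fails at once if a soap bar leaves its half of the tray (more than 130 mm from the tray's middle, or stands out of it by 40 mm) (distance between any of bar0_center, bar1_center and tray_center above 0.13 m or z of any of bar0_center, bar1_center in the frame of tray_center above 0.04 m).
It fails at once if the tray is dropped: it moves faster than 0.5 m/s with no finger touching it (linear speed of tray above 0.5 m/s and contact force between the fingers and tray below 0.05 N).
It fails at once if the cover is dropped: it moves faster than 0.5 m/s with no finger touching it (linear speed of cover above 0.5 m/s and contact force between the fingers and cover below 0.05 N).
It fails at once if the bottle, the tape or the timer is shifted by more than 30 mm (distance of any of bottle_center, tape_center, clock_center from where it was at the start of the episode above 0.03 m).
It also fails if it takes over 61 s, if anything falls off the work surface, if the arm or the gripper's body presses on something with over 40 N, if the wrist force passes 120 N, or if a joint passes its speed limit or range.

## Working session

There is one attempt and no reset: what is moved stays moved. The work goes in short steps, Python scripts to look and compute and a tool call to move; the robot and the scene stay as the last step left them, time stands still between calls to the robot, and variables do not carry over. Pictures are saved under pics/ and viewed, at most 10 in all, crops included, and the job is handed in when it is done.

Besides the shell and the picture viewer there is one more tool, called after "Request:" as name(argument=value, ...) on one line, values as JSON. step_arm: Moves the arm, as the interface text tells. Its arguments: {"type":"object","properties":{"commands":{"type":"array"},"squeeze":{"type":"number"}},"required":["commands"]}

```bash
mkdir -p pics; python3 - <<'E'
from station import monitor, eyes
import cv2
for n in("scene","top"):
    im=eyes.get_image(n); cv2.imwrite(f"pics/{n}0.png",im[:,:,::-1])
    c=eyes.camera_info(n); print(n,c)
o=monitor.get_obs(); print(o)
E
```

```text
scene {'camera_matrix': array([[412.95370098,   0.        , 278.63895963],
       [  0.        , 412.95370098, 211.8647844 ],
       [  0.        ,   0.        ,   1.        ]]), 'extrinsics': array([[-0.7148383 , -0.32554219,  0.61889295, -0.45999401],
       [-0.69898533,  0.35874902, -0.61864259,  1.01842485],
       [-0.02063297, -0.87482651, -0.48399675,  0.92081329],
       [ 0.        ,  0.        ,  0.        ,  1.        ]])}
top {'camera_matrix': array([[448.23818043,   0.        , 277.18129026],
       [  0.        , 448.23818043, 211.95175571],
       [  0.        ,   0.        ,   1.        ]]), 'extrinsics': array([[-8.40990857e-02, -8.59630746e-01,  5.03946748e-01,
        -1.41243287e-01],
       [-9.96457120e-01,  7.29280807e-02, -4.18891726e-02,
        -2.23284396e-03],
       [-7.42648398e-04, -5.05684166e-01, -8.62718362e-01,
         1.38535566e+00],
       [ 0.00000000e+00,  0.00000000e+00,  0.00000000e+00,
         1.00000000e+00]])}
{'t': 0.1, 'q': array([-1.31802233e+00,  5.32990493e-02,  1.61415878e+00, -1.17612916e-06,
        1.47601577e+00, -1.19005737e-01]), 'dq': array([-0.00034677, -0.00181132, -0.00309142, -0.00025881, -0.00010945,
        0.00131666]), 'effort': array([ 1.01987484e-03, -3.94905424e+01, -3.71362317e+01, -9.87721137e-05,
        3.90676447e-03, -2.05014459e-06]), 'tool_pos': array([ 0.22698159, -0.58206381,  0.40357932]), 'tool_rot': array([-3.08562548e+00, -5.80286077e-01,  1.99182703e-04]), 'contact_force': array([0.09487788, 0.3593159 , 0.77602028]), 'wrist_torque': array([0.07555237, 0.00293099, 0.06838804]), 'grip_force': 0.0, 'opening': 0.08565939749482772}
```

View pics/scene0.png

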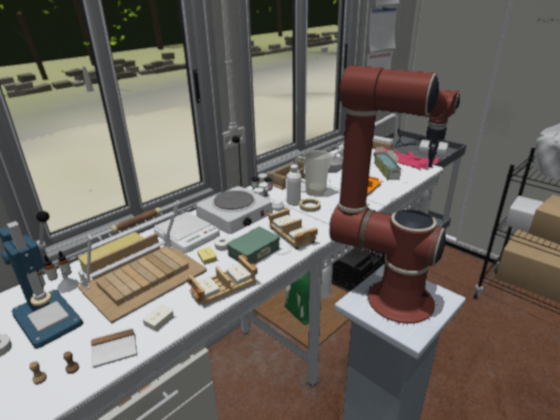

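View pics/top0.png

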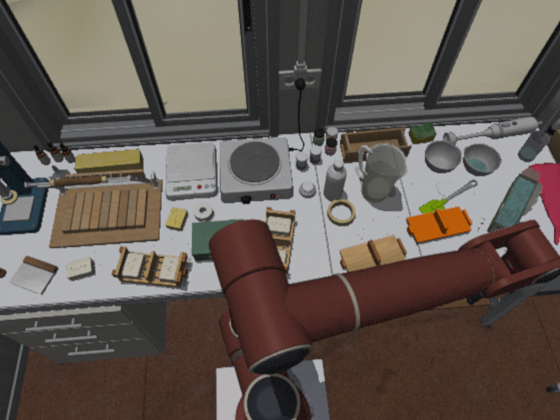

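The scene view shows the loose tray at about (223,280), the tin at (253,246), and the base at (292,230). In the top view the tray is at (150,267), the base is partly hidden by the arm at (280,240), the cover is at (372,253), and the orange look-alike is at (438,225). Next I'll enlarge these.

```bash
cat > h.py <<'E'
import numpy as np, cv2
from station import monitor, eyes
C={n:eyes.camera_info(n) for n in("scene","top")}
def ray(n,u,v):
    K=C[n]["camera_matrix"];T=C[n]["extrinsics"]
    return T[:3,3],T[:3,:3]@np.linalg.solve(K,[u,v,1.])
def onz(n,u,v,z):
    o,d=ray(n,u,v); return o+d*(z-o[2])/d[2]
def proj(n,p):
    T=np.linalg.inv(C[n]["extrinsics"]);q=C[n]["camera_matrix"]@(T[:3,:3]@np.asarray(p)+T[:3,3]);return q[:2]/q[2]
def crop(im,x,y,w,h,s):
    return cv2.resize(im[y:y+h,x:x+w],None,fx=s,fy=s,interpolation=cv2.INTER_CUBIC)
E
python3 - <<'E'
from h import *
t=cv2.imread("pics/top0.png");s=cv2.imread("pics/scene0.png")
a=crop(t,110,240,80,60,5);b=crop(t,335,225,80,60,5);c=crop(s,185,250,80,60,5);d=crop(s,255,195,80,60,5)
cv2.imwrite("pics/mos.png",np.vstack([np.hstack([a,b]),np.hstack([c,d])]))
E
```

```text
(no output)
```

View pics/mos.png

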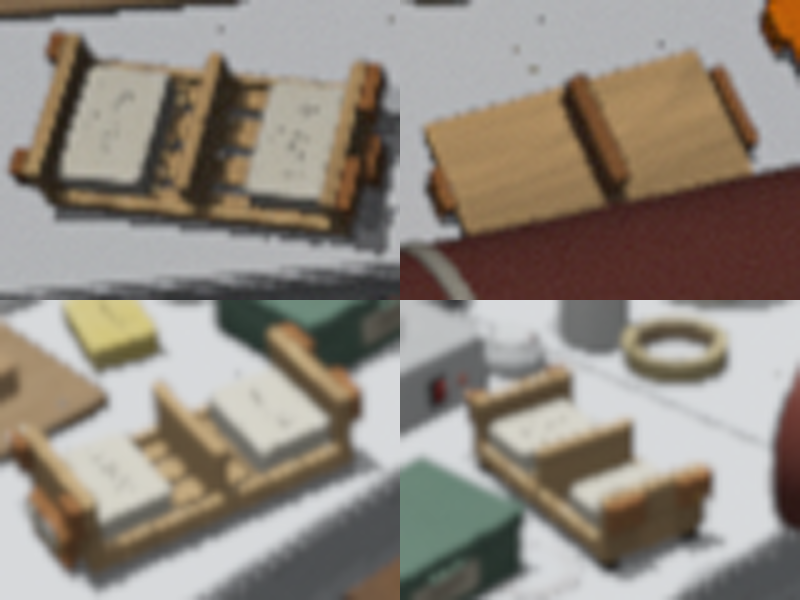

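The tray's wide notch and card end is at the image-left end, which is world +y. The base's near end has the narrow notch, so its +x points away from the robot's side. The arm partly hides the cover. Its right-hand lug looks like the wide one, but I need to check that. Now I'll compute positions.

```bash
cat >> h.py <<'E'
def cz(n,ox,oy,s,pts,z):
    return np.array([onz(n,(x+.5)/s-.5+ox,(y+.5)/s-.5+oy,z) for x,y in pts])
E
python3 - <<'E'
from h import *
np.set_printoptions(precision=4,suppress=True)
def show(l,P):
    print(l);print(P[:,:2]);
    if len(P)==2: d=P[1]-P[0];print(' mid',P.mean(0)[:2],'len',np.hypot(*d[:2]),'ang',np.degrees(np.arctan2(d[1],d[0])))
show('tray div top',cz("top",110,240,5,[(192,190),(217,56)],.068))
show('tray div scene',cz("scene",185,250,5,[(158,85),(224,152)],.068))
show('tray +x board top: outer ends',cz("top",110,240,5,[(28,178),(72,38)],.070))
show('tray -x board',cz("top",110,240,5,[(338,212),(362,65)],.070))
show('scene +x board',cz("scene",185,250,5,[(22,125),(95,195)],.070))
show('scene -x board',cz("scene",185,250,5,[(275,48),(350,108)],.070))
show('base div scene',cz("scene",255,195,5,[(630,120),(540,155)] and [(630-400,120),(540-400,155)],.080))
show('base near end',cz("scene",255,195,5,[(708-400,170),(605-400,198)],.082))
show('base far end',cz("scene",255,195,5,[(568-400,70),(470-400,95)],.082))
show('cover',cz("top",335,225,5,[(578-400,80),(615-400,190)],.060))
show('cover board top far',cz("top",335,225,5,[(425-400,125),(695-400,52)],.022))
for n,p in (("tape",(341,211)),("clock",(308,188)),("bottlebase",(335,195)),("tin",(213,240))): print(n,onz("top",*p,.03))
E
```

```text
tray div top
[[0.4246 0.3578]
 [0.5168 0.3473]]
 mid [0.4707 0.3526] len 0.09280674614025236 ang -6.487750112631658
tray div scene
[[0.5171 0.3534]
 [0.4263 0.3697]]
 mid [0.4717 0.3615] len 0.09232347605161281 ang 169.84282618807714
tray +x board top: outer ends
[[0.4406 0.4605]
 [0.5368 0.4415]]
 mid [0.4887 0.451 ] len 0.09809166715603378 ang -11.150233248922424
tray -x board
[[0.4013 0.2657]
 [0.5014 0.2531]]
 mid [0.4514 0.2594] len 0.10093034150419465 ang -7.170146002698201
scene +x board
[[0.5467 0.4455]
 [0.451  0.4559]]
 mid [0.4989 0.4507] len 0.0962198823161612 ang 173.75058406898233
scene -x board
[[0.4885 0.2712]
 [0.3981 0.2824]]
 mid [0.4433 0.2768] len 0.09101892500527158 ang 172.92256891344562
base div scene
[[ 0.5091 -0.076 ]
 [ 0.5248  0.0136]]
 mid [ 0.517  -0.0312] len 0.09093547830840591 ang 80.05771872923381
base near end
[[ 0.41   -0.0559]
 [ 0.4415  0.0286]]
 mid [ 0.4257 -0.0136] len 0.09019455979525548 ang 69.53303877526294
base far end
[[ 0.6025 -0.1016]
 [ 0.6332 -0.0149]]
 mid [ 0.6179 -0.0583] len 0.09196539452996383 ang 70.52198943866527
cover
[[ 0.4977 -0.3635]
 [ 0.4177 -0.3723]]
 mid [ 0.4577 -0.3679] len 0.08050608648888871 ang -173.73094679018357
cover board top far
[[ 0.4913 -0.2651]
 [ 0.5304 -0.4577]]
 mid [ 0.5109 -0.3614] len 0.19652492585554487 ang -78.53514945985292
tape [ 0.6354 -0.2915  0.03  ]
clock [ 0.7411 -0.1876  0.03  ]
bottlebase [ 0.7031 -0.2804  0.03  ]
tin [0.5593 0.1574 0.03  ]
```

```bash
cat >> h.py <<'E'
def dots(im,n,ox,oy,s,c,yaw,pts,col=(0,0,255)):
    a=np.radians(yaw)
    for x,y,z in pts:
        u,v=proj(n,(c[0]+x*np.cos(a)-y*np.sin(a),c[1]+x*np.sin(a)+y*np.cos(a),z))
        cv2.circle(im,(int(round((u-ox+.5)*s-.5)),int(round((v-oy+.5)*s-.5))),2,col,-1)
E
python3 - <<'E'
from h import *
t=cv2.imread("pics/top0.png");s=cv2.imread("pics/scene0.png")
a=crop(t,112,240,80,50,8)[:300*8//8+100];b=crop(s,188,250,80,50,8)
a=crop(t,112,243,80,42,7);b=crop(s,186,253,80,42,7)
P=[(sx*x,sy*.048,.068) for sx in(1,-1) for sy in(1,-1) for x in(.005,)]+[(sx*x,sy*.05,.07) for sx in(1,-1) for sy in(1,-1) for x in(.09,.1)]
dots(a,"top",112,243,7,(.470,.358),81,P);dots(b,"scene",186,253,7,(.470,.358),81,P)
cv2.imwrite("pics/tr.png",np.vstack([a,b]))
E
```

```text
(no output)
```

View pics/tr.png

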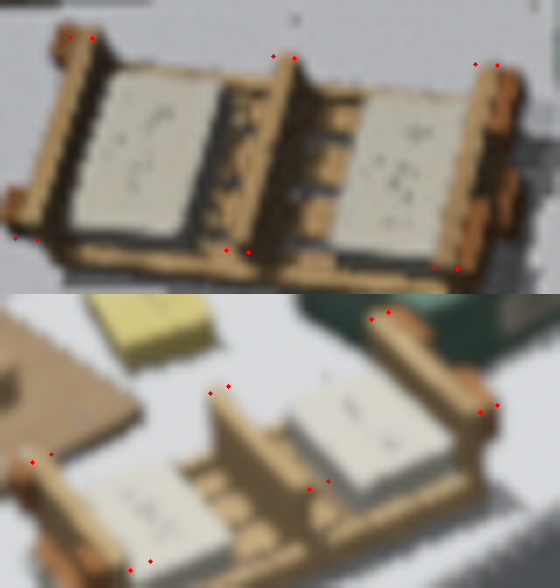

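Request:
step_arm(commands=[[25,[0,0,0],0],[25,[20,-62,0],0],[25,[40,-125,0],0],[25,[60,-187,0],-10],[25,[70,-250,0],-20],[25,[70,-312,0],-30],[25,[70,-375,0],-40]])

```text
t: 0.98
tool_pos: [0.1596, -0.2162, 0.4047]
tool_rot: [-2.7, -1.605, -0.0]
contact_force: [-0.1, 1.7, 1.8]
opening: 0.0213
grip_force: 0.0
```

Red dots mark my estimate. In the top view the real divider lies about 8 crop pixels (4 mm) to the right. In the scene view the ends lie about 12 px to the left, so the two views disagree by a few mm. I'll triangulate the bar top faces to settle it.

```bash
cat >> h.py <<'E'
def tri(u1,u2):
    (o1,d1),(o2,d2)=ray("top",*u1),ray("scene",*u2)
    d1/=np.linalg.norm(d1);d2/=np.linalg.norm(d2)
    s=np.linalg.lstsq(np.c_[d1,-d2],o2-o1,rcond=None)[0]
    p,q=o1+s[0]*d1,o2+s[1]*d2
    return (p+q)/2,np.linalg.norm(p-q)
E
python3 - <<'E'
from h import *
np.set_printoptions(precision=4,suppress=True)
t=cv2.imread("pics/top0.png");s=cv2.imread("pics/scene0.png")
def blobs(im,x,y,w,h,thr):
    c=im[y:y+h,x:x+w].astype(int);hsv=cv2.cvtColor(im[y:y+h,x:x+w],cv2.COLOR_BGR2HSV)
    m=((hsv[...,2]>thr)&(hsv[...,1]>18)&(hsv[...,1]<60)&(hsv[...,0]>12)&(hsv[...,0]<50)).astype(np.uint8)
    n,l,st,ce=cv2.connectedComponentsWithStats(m,connectivity=4)
    return [(st[i,4],ce[i]+[x,y],cv2.minAreaRect(np.argwhere(l==i)[:,::-1].astype(np.float32))) for i in range(1,n) if st[i,4]>60]
for nm,im,a in(("top",t,(112,243,80,42)),("scene",s,(186,253,80,50))):
    for thr in(140,):
        for b in blobs(im,*a,thr): print(nm,thr,b)
    print(im[267,128],im[270,163]) if nm=="top" else print(im[288,205],im[274,235])
# triangulate picks: crop7 coords top(112,243), scene(186,253, y-294)
f=lambda p,ox,oy:((p[0]+.5)/7-.5+ox,(p[1]+.5)/7-.5+oy)
for l,a,b in (("div far end mid",(292,57),(217,391)),("-x board far outer",(503,64),(398,308)),("+x board near outer",(22,222),(108,568)),("+x board far outer",(78,30),(24,457))):
    print(l,*tri(f(a,112,243),f((b[0],b[1]-294),186,253)))
E
```

```text
top 140 (np.int32(357), array([132.888 , 263.4426]), ((21.831966400146484, 18.84836196899414), (18.17947769165039, 32.067142486572266), 31.759479522705078))
top 140 (np.int32(359), array([168.7744, 266.6713]), ((56.92079544067383, 23.29207992553711), (18.010173797607422, 24.477914810180664), 5.710592269897461))
[159 174 178] [162 177 180]
[199 210 212] [201 212 214]
div far end mid [0.5205 0.3483 0.0635] 0.0024572182187077305
-x board far outer [0.5019 0.2474 0.0721] 0.00259094802682089
+x board near outer [0.449  0.4662 0.0632] 0.004535485804590487
+x board far outer [0.5413 0.4477 0.0677] 0.003512626420710512
```

Request:
step_arm(commands=[[25,[30,50,0],-8],[25,[70,95,0],-18],[25,[120,130,0],-28],[25,[180,140,0],-38],[25,[240,140,0],-48],[25,[300,130,0],-58],[25,[360,115,0],-68],[25,[420,95,0],-78],[25,[480,70,0],-88],[25,[540,45,0],-98],[25,[600,22,0],-108],[25,[653,2,0],-108]])

```text
t: 2.48
tool_pos: [0.4771, 0.3533, 0.4048]
tool_rot: [0.296, 3.127, -0.0]
contact_force: [0.6, -1.1, 0.5]
opening: 0.021
grip_force: 0.0
```

```bash
python3 - <<'E'
from h import *
np.set_printoptions(precision=4,suppress=True)
print(onz("top",132.9,263.4,.047),onz("top",168.8,266.7,.047))
o=monitor.get_obs();print(o["t"],o["tool_pos"],o["tool_rot"],o["q"])
a=[]
for n in("scene","top"):
    im=eyes.get_image(n)[:,:,::-1]; cv2.imwrite(f"pics/{n}1.png",im)
    a.append(im)
t=a[1];s=a[0]
cv2.imwrite("pics/m2.png",np.vstack([np.hstack([crop(t,250,200,80,60,5),crop(t,335,225,80,60,5)]),np.hstack([crop(s,255,195,80,60,5),crop(s,160,210,133,100,3)])]) if 0 else np.vstack([np.hstack([crop(t,250,200,80,60,5),crop(t,335,225,80,60,5)]),np.hstack([crop(s,255,195,80,60,5),crop(s,330,165,80,60,5)])]))
E
```

```text
[0.4874 0.4154 0.047 ] [0.4659 0.2989 0.047 ]
2.475 [0.4771 0.3533 0.4048] [ 0.2963  3.1272 -0.0002] [ 0.5123 -0.0211  1.6874 -0.0003  1.4751 -0.8696]
```

View pics/m2.png

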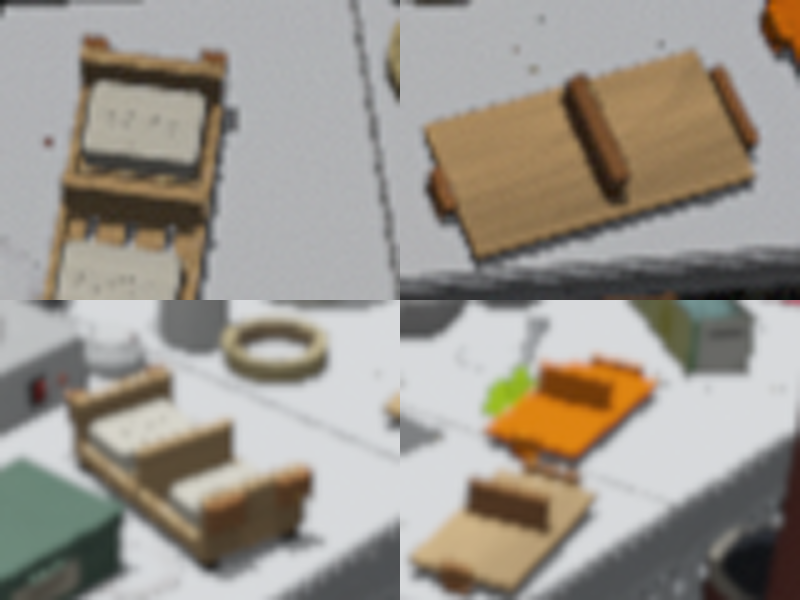

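The cover's left (+y) end lug is narrow and its right lug is wide, so cover +x points to world -y. The base's wide-notch end is far, at about (95..213, 50) in the first tile. Its feet are visible in the scene view. I'll hover just above the divider and check.

Request:
step_arm(commands=[[25,[2,3,50],0],[25,[2,3,100],0],[25,[2,3,145],0],[25,[2,3,145],0],[25,[2,3,145],0]])

```text
t: 3.2
tool_pos: [0.4766, 0.3545, 0.2619]
tool_rot: [0.299, 3.125, 0.002]
contact_force: [-0.1, 0.4, 0.2]
opening: 0.0212
grip_force: 0.0
```

```bash
python3 - <<'E'
from h import *
o=monitor.get_obs();print(o["t"],o["tool_pos"],o["tool_rot"])
t=eyes.get_image("top")[:,:,::-1];s=eyes.get_image("scene")[:,:,::-1]
cv2.imwrite("pics/top2.png",t)
a=crop(t,112,223,80,62,5);b=crop(s,186,233,80,62,5);c=crop(t,245,195,80,62,5);d=crop(s,250,190,80,62,5)
cv2.imwrite("pics/m3.png",np.vstack([np.hstack([a,b]),np.hstack([c,d])])[:600])
E
```

```text
3.2 [0.47658129 0.354513   0.26186811] [2.99002653e-01 3.12513139e+00 2.25483179e-03]
```

View pics/m3.png

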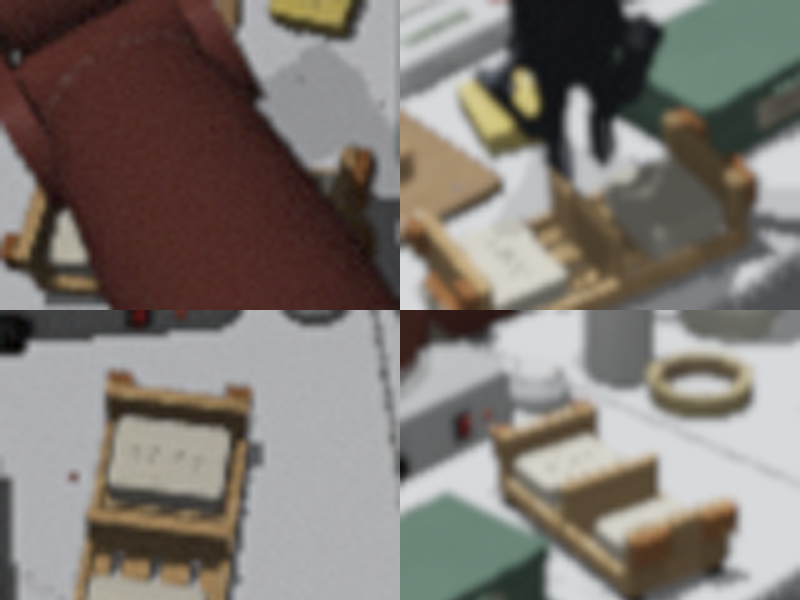

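```bash
python3 - <<'E'
from h import *
np.set_printoptions(precision=2,suppress=True)
R=cv2.Rodrigues(np.array([.299,3.125,.00225]))[0];p=np.array([.4766,.3545,.2619])
for y in(-.018,0,.018):
  for z in (.165,.173): 
    q=(proj("scene",p+R@[0,y,z])-[186,233]+.5)*5; print(y,z,q)
c=np.array([.475,.357])
for y in(-.048,0,.048):
    a=np.radians(79.2); print('div',(proj("scene",[c[0]-y*np.sin(a),c[1]+y*np.cos(a),.068])-[186,233]+.5)*5)
E
```

```text
-0.018 0.165 [208.62 151.48]
-0.018 0.173 [209.54 161.08]
0 0.165 [185.   160.83]
0 0.173 [185.99 170.46]
0.018 0.165 [161.07 170.3 ]
0.018 0.173 [162.14 179.97]
div [155.17 164.13]
div [187.89 198.15]
div [222.27 233.89]
```

The finger tips show at (160,172) and (203,165) in the scene tile, and they straddle the divider. The measured offset says to stay at the current y. I'll descend and watch the force.

Request:
step_arm(commands=[[25,[0,0,15],0],[25,[0,0,30],0],[25,[0,0,42],0],[25,[0,0,53],0],[25,[0,0,53],0]])

```text
t: 3.92
tool_pos: [0.4753, 0.3541, 0.2051]
tool_rot: [-0.298, -3.125, 0.003]
contact_force: [-0.2, -0.3, -0.5]
opening: 0.021
grip_force: 0.0
```

Request:
step_arm(commands=[[0,[0,0,0],0],[0,[0,0,0],0],[0,[0,0,0],0],[0,[0,0,0],0]], squeeze=60)

```text
t: 4.42
tool_pos: [0.4758, 0.3544, 0.2067]
tool_rot: [-0.299, -3.127, 0.0]
contact_force: [0.7, -0.0, -3.9]
opening: 0.0095
grip_force: 59.2
```

Request:
step_arm(commands=[[0,[0,0,-6],0],[0,[0,0,-14],0],[0,[0,0,-30],0],[0,[0,0,-30],0]])

```text
t: 4.92
tool_pos: [0.4768, 0.355, 0.2397]
tool_rot: [0.298, 3.123, 0.004]
contact_force: [0.8, -0.3, -4.6]
opening: 0.0091
grip_force: 59.0
```

```bash
python3 - <<'E'
from h import *
t=cv2.imread("pics/top1.png");s=cv2.imread("pics/scene1.png")
a=crop(t,252,202,57,80,7);b=crop(s,265,195,57,80,7)
P=[(0.005*sx,sy*.048,.08) for sx in(1,-1) for sy in(1,-1)]+[(sx*x,sy*.05,.082) for sx in(1,-1) for sy in(1,-1) for x in(.09,.1)]
c=(.522,-.036);dots(a,"top",252,202,7,c,-13,P);dots(b,"scene",265,195,7,c,-13,P)
cv2.imwrite("pics/bs.png",np.hstack([a,b]))
E
```

```text
(no output)
```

View pics/bs.png

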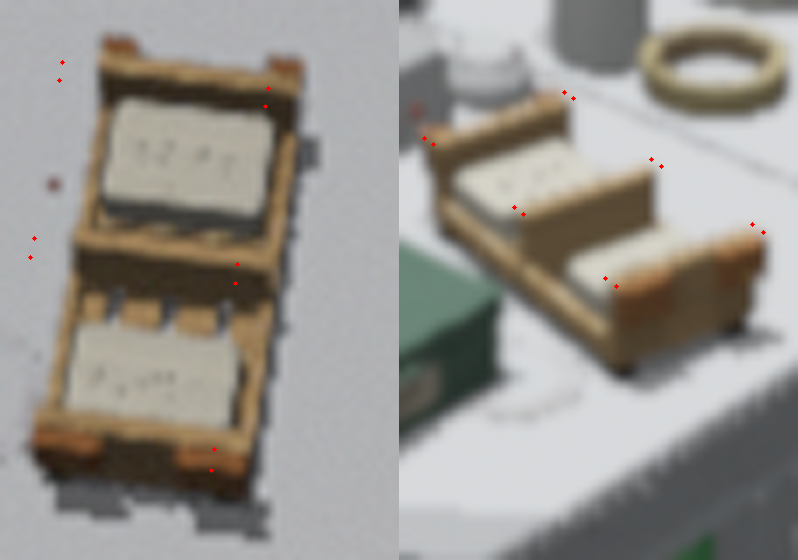

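Request:
step_arm(commands=[[0,[0,0,-20],0],[0,[0,0,-50],0],[0,[0,0,-90],0],[0,[0,0,-130],0],[0,[0,0,-150],0],[0,[0,0,-150],0]])

```text
t: 5.68
tool_pos: [0.4761, 0.3546, 0.3891]
tool_rot: [0.298, 3.124, 0.004]
contact_force: [-0.2, 0.5, -5.2]
opening: 0.0096
grip_force: 59.1
```

The scene dots fit but the top dots sit about 38 crop pixels off. So the base's top edge must be at z = 0.070 (70 mm including the feet), not 0.082. I'll re-measure with that height.

```bash
python3 - <<'E'
from h import *
np.set_printoptions(precision=4,suppress=True)
def show(l,P):
    d=P[1]-P[0];print(l,'mid',P.mean(0)[:2],'len',np.hypot(*d[:2]).round(4),'ang',np.degrees(np.arctan2(d[1],d[0])).round(1))
    return P.mean(0)[:2]
for n,o,D,F,N in(("top",(252,202),[(78,238),(275,261)],[(104,61),(298,86)],[(37,421),(251,443)]),
          ("scene",(265,195),[(122,213),(255,172)],[(31,140),(166,98)],[(211,288),(361,235)])):
    show(n+' div',cz(n,*o,7,D,.068));f=show('far',cz(n,*o,7,F,.07));g=show('near',cz(n,*o,7,N,.07))
    d=f-g;print('  center',(f+g)/2,'len',np.hypot(*d),'yaw',np.degrees(np.arctan2(d[1],d[0])))
t=cv2.imread("pics/top1.png")
hsv=cv2.cvtColor(t,cv2.COLOR_BGR2HSV)[202:282,252:309]
m=((hsv[...,2]>135)&(hsv[...,1]>18)&(hsv[...,1]<65)&(hsv[...,0]>12)&(hsv[...,0]<50)).astype(np.uint8)
n,l,st,ce=cv2.connectedComponentsWithStats(m,connectivity=4)
for i in range(1,n):
    if st[i,4]>100: print(st[i,4],onz("top",*(ce[i]+[252,202]),.047))
# tray triangulation check, same picks style: bars for tray gave mid (.4766,.357)
E
```

```text
top div mid [ 0.5322 -0.0567] len 0.0936 ang -102.3
far mid [ 0.6258 -0.0765] len 0.0953 ang -103.3
near mid [ 0.4395 -0.0341] len 0.0981 ang -101.2
  center [ 0.5326 -0.0553] len 0.1910492008164891 yaw -12.828174510397082
scene div mid [ 0.5314 -0.0459] len 0.0904 ang -106.2
far mid [ 0.6296 -0.0715] len 0.0962 ang -104.4
near mid [ 0.4372 -0.0244] len 0.1017 ang -104.1
  center [ 0.5334 -0.048 ] len 0.19810309088340922 yaw -13.74150219734507
302 [ 0.5931 -0.0675  0.047 ]
306 [ 0.4784 -0.0407  0.047 ]
```

Request:
step_arm(commands=[[0,[-3,-8,0],2],[0,[-8,-24,0],5.5],[0,[-16,-47,0],11],[0,[-25,-74,0],17.5],[0,[-36,-106,0],25],[0,[-48,-141,0],33],[0,[-60,-176,0],41.5],[0,[-71,-211,0],50],[0,[-83,-247,0],58],[0,[-95,-282,0],66.5],[0,[-106,-313,0],74],[0,[-115,-340,0],80.5]])

```text
t: 7.18
tool_pos: [0.5238, -0.0034, 0.3853]
tool_rot: [-2.256, -2.184, 0.003]
contact_force: [0.1, -0.1, -5.0]
opening: 0.0092
grip_force: 59.1
```

Request:
step_arm(commands=[[0,[5,-23,0],5.5],[0,[10,-40,0],9],[0,[12,-50,0],11],[0,[13,-53,0],12],[0,[13,-53,0],12]])

```text
t: 7.8
tool_pos: [0.4718, 0.013, 0.3867]
tool_rot: [2.466, 1.947, 0.0]
contact_force: [-0.9, -0.4, -5.2]
opening: 0.0091
grip_force: 59.4
```

Request:
step_arm(commands=[[0,[-5,8,0],0],[0,[-16,24,10],0],[0,[-30,44,25],0],[0,[-42,62,40],0],[0,[-49,72,55],0],[0,[-52,75,62],0],[0,[-52,75,62],0],[0,[-52,75,62],0]])

```text
t: 8.8
tool_pos: [0.5327, -0.0545, 0.3255]
tool_rot: [2.465, 1.947, 0.001]
contact_force: [-0.9, 0.1, -5.3]
opening: 0.0094
grip_force: 59.4
```

```bash
python3 - <<'E'
from h import *
o=monitor.get_obs();print(o["t"],o["tool_pos"],o["tool_rot"])
t=eyes.get_image("top")[:,:,::-1];s=eyes.get_image("scene")[:,:,::-1]
cv2.imwrite("pics/top3.png",t);cv2.imwrite("pics/scene3.png",s)
cv2.imwrite("pics/h1.png",np.hstack([crop(t,235,180,80,100,5)[:, :400],crop(s,255,170,57,72,7)[:500,:399]]))
E
```

```text
8.8 [ 0.53265029 -0.0544961   0.32549041] [2.46467125e+00 1.94711559e+00 1.11113689e-03]
```

View pics/h1.png

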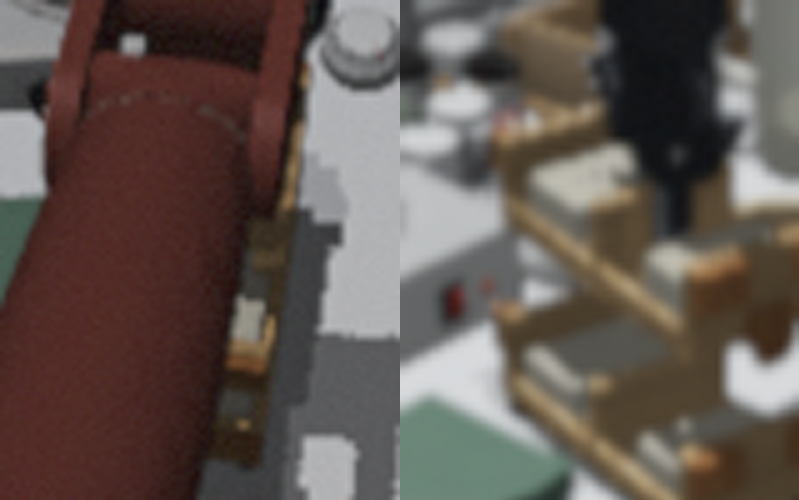

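```bash
python3 - <<'E'
from h import *
np.set_printoptions(precision=4,suppress=True)
a=np.radians(-13.3);X=np.array([np.cos(a),np.sin(a)]);Y=np.array([-X[1],X[0]])
for l,p,q in(("near-left cleat top corner",(288,278),(283,462)),("far-left top corner",(103,135),(102,312)),("far-left front cleat/board",(195,117),(205,296))):
    P=cz("scene",255,170,7,[p],.1888)[0][:2];Q=cz("scene",255,170,7,[q],.07)[0][:2];d=P-Q
    print(l,P,Q,'tray-base: x',d@X,'y',d@Y)
for z,l in((.1888,'tray'),(.07,'base')):   # where top corners should be, crop px
  for x,y in((-.11,.05),(.1,.05),(-.11,-.05)):
    c=(.5327,-.0545) if l=='tray' else (.533,-.053)
    w=np.array(c)+x*X+y*Y; print(l,x,y,(proj("scene",[*w,z])-[255,170]+.5)*7)
    if l: print('   top',(proj("top",[*w,z])-[235,180]+.5)*5)
E
```

```text
near-left cleat top corner [0.443  0.0262] [0.4494 0.0234] tray-base: x -0.006882380849353661 y 0.0012944643655459095
far-left top corner [ 0.6398 -0.0301] [ 0.6438 -0.0279] tray-base: x -0.0033839938839153303 y -0.003044475395107224
far-left front cleat/board [ 0.6167 -0.0835] [ 0.6115 -0.0841] tray-base: x 0.004931798339061656 y 0.001764602712438356
tray -0.11 0.05 [305.3142 277.5339]
   top [ 95.8726 347.6964]
tray 0.1 0.05 [ 99.8359 135.3384]
   top [153.0991  52.7805]
tray -0.11 -0.05 [456.5088 227.7095]
   top [263.7279 370.3589]
base -0.11 0.05 [302.5979 468.6477]
   top [102.0797 428.5733]
base 0.1 0.05 [104.0635 313.9204]
   top [155.0447 147.8747]
base -0.11 -0.05 [448.6053 415.1692]
   top [257.8245 450.025 ]
```

Request:
step_arm(commands=[[0,[1,0,10],0],[0,[1,0,22],0],[0,[1,0,34],0],[0,[1,0,44],0],[0,[1,0,49],0],[0,[1,0,53],0],[0,[1,0,53],0]])

```text
t: 9.78
tool_pos: [0.5329, -0.0539, 0.2718]
tool_rot: [-2.466, -1.947, 0.0]
contact_force: [0.5, 0.1, -5.3]
opening: 0.0093
grip_force: 59.4
```

Request:
step_arm(commands=[[0,[0,0,2],0],[0,[0,0,4],0],[0,[0,0,4],0]])

```text
t: 10.15
tool_pos: [0.5329, -0.0539, 0.2678]
tool_rot: [2.465, 1.947, 0.0]
contact_force: [1.1, 0.4, -5.0]
opening: 0.0093
grip_force: 59.4
```

Request:
step_arm(commands=[[0,[0,0,2],0],[0,[0,0,3],0],[0,[0,0,3],0]])

```text
t: 10.52
tool_pos: [0.5332, -0.0539, 0.2651]
tool_rot: [2.465, 1.946, 0.001]
contact_force: [2.6, -1.7, -5.8]
opening: 0.0092
grip_force: 59.5
```

Request:
step_arm(commands=[[0,[0,0,1],0],[0,[0,0,1.5],0],[0,[0,0,1.5],0]])

```text
t: 10.9
tool_pos: [0.5334, -0.054, 0.2647]
tool_rot: [2.465, 1.946, 0.001]
contact_force: [0.3, -0.3, 4.6]
opening: 0.009
grip_force: 61.0
```

Seated at exactly the expected height (0.2647), with contact felt. Now I'll release to 25% and rise.

Request:
step_arm(commands=[[24,[0,0,0],0],[24,[0,0,0],0],[24,[0,0,0],0],[24,[0,0,-10],0],[24,[0,0,-30],0],[24,[0,0,-60],0],[24,[0,0,-110],0],[24,[0,0,-110],0]])

```text
t: 11.9
tool_pos: [0.5342, -0.0542, 0.381]
tool_rot: [2.458, 1.941, 0.012]
contact_force: [0.0, 0.4, 0.1]
opening: 0.0204
grip_force: 0.0
```

```bash
python3 - <<'E'
from h import *
np.set_printoptions(precision=4,suppress=True)
def an(d):return np.degrees(np.arctan2(d[1],d[0])).round(1)
B=cz("top",335,225,5,[(25,125),(295,52),(350,180),(78,258)],.022)[:,:2]
print('top board c',B.mean(0),'long',an(B[1]-B[0]),an(B[2]-B[3]),'len',np.linalg.norm(B[1]-B[0]),np.linalg.norm(B[2]-B[3]),'wid',np.linalg.norm(B[0]-B[3]),np.linalg.norm(B[1]-B[2]))
R=cz("top",335,225,5,[(178,80),(215,190)],.06)[:,:2];print('top rail',R.mean(0),np.linalg.norm(R[1]-R[0]),an(R[1]-R[0]))
t=cv2.imread("pics/top1.png");s=cv2.imread("pics/scene1.png")
for n,im,(x,y,w,h) in(("top",t,(335,225,80,55)),("scene",s,(330,195,45,40))):
    hsv=cv2.cvtColor(im[y:y+h,x:x+w],cv2.COLOR_BGR2HSV)
    m=((hsv[...,1]>60)&(hsv[...,0]<25)&(hsv[...,0]>5)&(hsv[...,2]>60)).astype(np.uint8)
    if n=="scene": m[(hsv[...,1]>215)]=0
    k,l,st,ce=cv2.connectedComponentsWithStats(m); i=1+st[1:,4].argmax()
    # board wood is lighter than rail/lugs
    w_=(l==i)&(hsv[...,2]>(120 if n=="top" else 150))
    pts=np.argwhere(w_)[:,::-1].astype(np.float32)
    W=np.array([onz(n,*(p+[x,y]),.022)[:2]*1000 for p in cv2.convexHull(pts)[:,0]],np.float32)
    r=cv2.minAreaRect(W); print(n,w_.sum(),r)
    dark=((hsv[...,2]<(120 if n=="top" else 135))&(m>0)).astype(np.uint8)
    k,l2,st2,ce2=cv2.connectedComponentsWithStats(dark)
    for j in range(1,k):
        if st2[j,4]>8: print('  dark',st2[j],ce2[j]+[x,y])
o=monitor.get_obs();print(o["t"],o["tool_pos"],o["tool_rot"],o["q"])
E
```

```text
top board c [ 0.4622 -0.3702] long -78.5 -78.2 len 0.19652492585554487 0.19288340893085187 wid 0.09951465848091284 0.09841786864143412
top rail [ 0.4577 -0.3679] 0.08050608648888871 -173.7
top 1447 ((466.643798828125, -373.4527587890625), (101.09346008300781, 217.5977325439453), 11.771700859069824)
  dark [72  2  7  9 25] [409.32 231.4 ]
  dark [ 32  15  14  26 111] [373.8468 252.3874]
  dark [62 14  9 17 40] [400.925 247.225]
  dark [ 6 35  9 15 25] [344.16 266.2 ]
  dark [15 44 26  8 27] [362.1111 272.5185]
scene 341 ((472.24658203125, -397.7983093261719), (99.75394439697266, 268.4254150390625), 14.247336387634277)
  dark [26  0 10  7 26] [359.8846 197.5385]
  dark [ 13   7  17  10 107] [351.5607 206.1589]
  dark [ 4 15 31 14 52] [345.7308 219.4231]
11.9 [ 0.5342 -0.0542  0.381 ] [2.4579 1.9409 0.0119] [-0.2397 -0.1463  1.8451  0.      1.4305 -0.0057]
```

Cover: centre about (0.461,-0.367), x axis at -78.4°. Moving over it.

Request:
step_arm(commands=[[24,[-20,0,-10],8],[60,[-65,0,-10],17],[60,[-115,0,-10],26],[60,[-170,0,-10],36],[60,[-225,0,-10],46],[60,[-275,0,-10],55],[60,[-310,0,0],63],[60,[-321,1,20],65],[60,[-321,1,60],65],[60,[-321,1,90],65],[60,[-321,1,90],65]])

```text
t: 13.28
tool_pos: [0.4586, -0.3645, 0.2793]
tool_rot: [-3.119, -0.319, 0.007]
contact_force: [0.7, 0.3, 0.6]
opening: 0.0513
grip_force: 0.0
```

```bash
python3 - <<'E'
from h import *
o=monitor.get_obs();print(o["t"],o["tool_pos"],o["tool_rot"])
t=eyes.get_image("top")[:,:,::-1];s=eyes.get_image("scene")[:,:,::-1]
cv2.imwrite("pics/top4.png",t);cv2.imwrite("pics/scene4.png",s)
cv2.imwrite("pics/h2.png",np.hstack([crop(t,230,180,57,80,7),crop(s,320,160,57,80,7)]))
E
```

```text
13.275 [ 0.45864165 -0.36449589  0.27928597] [-3.11888107 -0.31905595  0.00738136]
```

View pics/h2.png

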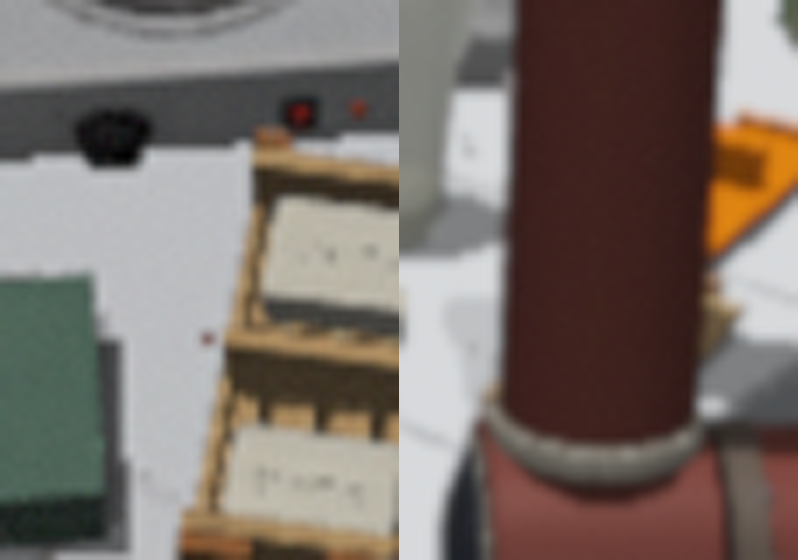

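The tray sits on the base with its bars in place. The cover itself is hidden by the arm. I'll descend over the rail, with 51 mm open for a 14 mm rail.

Request:
step_arm(commands=[[60,[2,2,20],0],[60,[2,2,45],0],[60,[2,2,65],0],[60,[2,2,75],0],[60,[2,2,76],0]])

```text
t: 14.0
tool_pos: [0.4617, -0.3678, 0.2066]
tool_rot: [-3.125, -0.317, 0.001]
contact_force: [1.2, 0.7, -0.9]
opening: 0.0513
grip_force: 0.0
```

Request:
step_arm(commands=[[15,[0,0,0],0],[0,[0,0,0],0],[0,[0,0,0],0],[0,[0,0,0],0],[0,[0,0,0],0],[0,[0,0,0],0]], squeeze=40)

```text
t: 14.75
tool_pos: [0.4622, -0.3685, 0.2087]
tool_rot: [3.124, 0.317, 0.002]
contact_force: [0.5, -1.1, 5.9]
opening: 0.013
grip_force: 40.9
```

Request:
step_arm(commands=[[0,[0,0,-5],0],[0,[0,0,-20],0],[0,[0,0,-55],0],[0,[0,0,-100],0],[0,[0,0,-150],0],[0,[0,0,-185],0],[0,[0,0,-200],0],[0,[0,0,-200],0],[0,[0,0,-200],0]], squeeze=60)

```text
t: 15.88
tool_pos: [0.4615, -0.3675, 0.4047]
tool_rot: [-3.122, -0.317, 0.004]
contact_force: [-0.8, 0.2, -3.5]
opening: 0.0129
grip_force: 59.8
```

Request:
step_arm(commands=[[0,[4,-9,0],-2],[0,[13,-30,0],-6.5],[0,[27,-59,0],-13],[0,[43,-94,0],-21],[0,[59,-130,0],-28.5],[0,[75,-165,0],-36.5],[0,[92,-201,0],-44],[0,[106,-233,0],-51],[0,[119,-260,0],-57.5],[0,[128,-280,0],-62],[0,[135,-295,0],-65],[0,[135,-295,0],-65]])

```text
t: 17.38
tool_pos: [0.5347, -0.0509, 0.4067]
tool_rot: [-2.463, -1.949, 0.001]
contact_force: [0.1, 0.4, -1.8]
opening: 0.0129
grip_force: 59.7
```

Request:
step_arm(commands=[[0,[0,0,10],0],[0,[0,0,25],0],[0,[0,0,35],0],[0,[0,0,38],0],[0,[0,0,38],0]])

```text
t: 18.0
tool_pos: [0.5347, -0.052, 0.369]
tool_rot: [-2.466, -1.946, 0.0]
contact_force: [0.1, 0.1, -2.8]
opening: 0.0129
grip_force: 59.7
```

```bash
python3 - <<'E'
from h import *
o=monitor.get_obs();print(o["t"],o["tool_pos"],o["tool_rot"])
s=eyes.get_image("scene")[:,:,::-1];t=eyes.get_image("top")[:,:,::-1]
cv2.imwrite("pics/scene5.png",s)
cv2.imwrite("pics/h3.png",np.hstack([crop(t,235,170,57,85,7),crop(s,258,155,57,85,7)]))
E
```

```text
18.0 [ 0.53473832 -0.05195899  0.36903477] [-2.46563744e+00 -1.94620262e+00  4.18028858e-04]
```

View pics/h3.png

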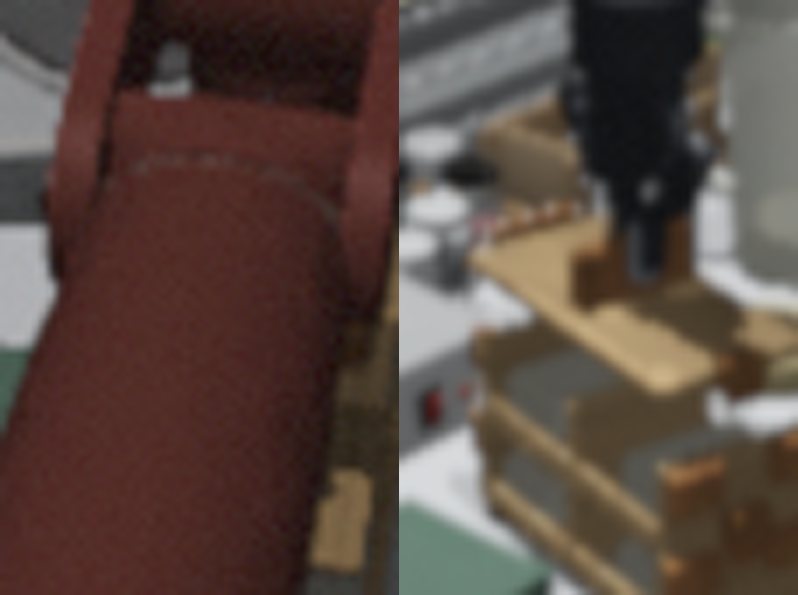

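```bash
python3 - <<'E'
from h import *
np.set_printoptions(precision=1,suppress=True)
a=np.radians(-13.4);X=np.array([np.cos(a),np.sin(a)]);Y=np.array([-X[1],X[0]])
f=lambda c,x,y,z:(proj("scene",[*(np.array(c)+x*X+y*Y),z])-[258,155]+.5)*7+[399,0]
c=(.5347-.0009*.23,-.052-.0009*.97);b=(.5339,-.0521)
for z in(.182,.172):print('cover near-left, far-left',z,f(c,-.1,.05,z),f(c,.1,.05,z))
print('tray near-left board/cleat, far-left',f(b,-.1,.05,.128),f(b,-.11,.05,.128),f(b,.1,.05,.128), 'base',f(b,-.1,.05,.07))
E
```

```text
cover near-left, far-left 0.182 [667.7 386.4] [474.3 250.7]
cover near-left, far-left 0.172 [667.7 402.8] [474.8 266.1]
tray near-left board/cleat, far-left [667.6 474.8] [678.  482.6] [477.  333.5] base [667.6 565.7]
```

The cover is level above the tray. Both near-left corners show the same offset from prediction, so they are aligned to within about 2 mm. Lowering.

Request:
step_arm(commands=[[0,[0,-1,10],0],[0,[0,-1,22],0],[0,[0,-1,31],0],[0,[0,-1,36],0],[0,[0,-1,38],0],[0,[0,-1,38],0]])

```text
t: 18.85
tool_pos: [0.5339, -0.0516, 0.3314]
tool_rot: [2.466, 1.947, 0.0]
contact_force: [-0.4, -0.3, -2.8]
opening: 0.0127
grip_force: 59.7
```

Request:
step_arm(commands=[[0,[0,0,2],0],[0,[0,0,4],0],[0,[0,0,4],0]])

```text
t: 19.23
tool_pos: [0.5342, -0.0521, 0.3286]
tool_rot: [2.464, 1.945, 0.0]
contact_force: [-1.1, -3.8, 3.0]
opening: 0.0128
grip_force: 60.5
```

Request:
step_arm(commands=[[0,[-1.5,0,0],0],[0,[-2,0,1],0],[0,[-2,0,2],0],[0,[-2,0,2],0]])

```text
t: 19.73
tool_pos: [0.5334, -0.0537, 0.3256]
tool_rot: [2.465, 1.946, -0.0]
contact_force: [-1.6, -3.5, 2.7]
opening: 0.0128
grip_force: 60.5
```

Request:
step_arm(commands=[[0,[-1,0,0],0],[0,[-2,0,1],0],[0,[-2,0,1.5],0],[0,[-2,0,1.5],0]])

```text
t: 20.23
tool_pos: [0.533, -0.0548, 0.3249]
tool_rot: [-2.464, -1.946, -0.003]
contact_force: [-3.2, 2.1, 8.0]
opening: 0.0124
grip_force: 61.1
```

Seated: z is 0.3249 against 0.3247 expected, with contact felt. Releasing and rising.

Request:
step_arm(commands=[[50,[0.5,0,0],0],[50,[0.5,0,0],0],[50,[0.5,0,0],0],[50,[0.5,0,0],0],[50,[0,0,-15],0],[50,[0,0,-50],0],[50,[0,0,-80],0],[50,[0,-50,-90],0],[50,[0,-100,-90],0],[50,[50,-100,-90],0],[50,[110,-100,-90],0],[50,[170,-100,-90],0]])

```text
t: 21.72
tool_pos: [0.4749, 0.1346, 0.4158]
tool_rot: [2.465, 1.945, 0.004]
contact_force: [0.2, -0.1, -0.1]
opening: 0.0426
grip_force: 0.0
```

Request:
step_arm(commands=[[50,[50,0,0],0],[50,[100,0,0],0],[50,[150,0,0],0],[50,[150,0,0],0],[50,[150,0,0],0]])

```text
t: 22.35
tool_pos: [0.5098, 0.2789, 0.4146]
tool_rot: [2.465, 1.947, 0.001]
contact_force: [0.7, -0.2, 0.3]
opening: 0.0427
grip_force: 0.0
```

```bash
python3 - <<'E'
from h import *
o=monitor.get_obs();print(o["t"],o["tool_pos"],o["contact_force"])
np.set_printoptions(precision=1,suppress=True)
s=eyes.get_image("scene")[:,:,::-1];t=eyes.get_image("top")[:,:,::-1]
a=np.radians(-13.4);X=np.array([np.cos(a),np.sin(a)]);Y=np.array([-X[1],X[0]]);b=np.array((.5339,-.0521))
# cover board outline (top z .138): light wood mask in top image -> rays onto plane
hsv=cv2.cvtColor(np.ascontiguousarray(t),cv2.COLOR_BGR2HSV);x,y,w,h=235,170,80,110
c=hsv[y:y+h,x:x+w];m=((c[...,1]>60)&(c[...,0]>8)&(c[...,0]<25)&(c[...,2]>125)).astype(np.uint8)
k,l,st,ce=cv2.connectedComponentsWithStats(m)
for i in np.argsort(-st[1:,4])[:3]+1:
    hull=cv2.convexHull(np.argwhere(l==i)[:,::-1].astype(np.float32))[:,0]
    W=np.array([onz("top",*(p+[x,y]),.138)[:2]*1000 for p in hull],np.float32);print(st[i],cv2.minAreaRect(W))
cv2.imwrite("pics/end_top.png",crop(t,x,y,60,85,7));cv2.imwrite("pics/end_scene.png",s)
E
```

```text
22.35 [0.50979151 0.27889924 0.41457129] [ 0.7042661  -0.23573994  0.25273803]
[  20   29   40   59 1495] ((531.1935424804688, -51.290008544921875), (99.73108673095703, 204.60147094726562), 76.58789825439453)
[42 89  9  3 11] ((417.92327880859375, -60.365230560302734), (24.470844268798828, 3.7419300079345703), 76.30184173583984)
[21 87  8  2 10] ((431.7741394042969, 4.36196231842041), (21.378976821899414, 3.330435037612915), 85.15621948242188)
```

The cover's outline at the seated height measures 99.7 x 204.6 mm, centred at (0.531,-0.051) and turned -13.4°. That matches the base, so I'm handing in.

```bash
python3 -c "
from station import finish_job
print(finish_job())"
```

```text
the job is handed in; nothing more can be done
None
```

The tray, with its two bars, is seated on the base and the cover is seated on the tray, both right way round and released. I handed the job in at about 22 s; the checks matched (seated heights within 0.2 mm of expected, cover outline in line with the base), but no verdict came back.

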